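# Pop the desk lamp's battery hatch

## Robot

A 7-joint arm with a two-finger parallel gripper is mounted at the origin on the work surface. World frame = base frame: x ahead of the robot, y to its left, z up, the work surface at z = 0. Lengths are in m, angles in degrees, forces in N, time in s.
With the tool pointing down it reaches from about 0.4 to 0.85 m from the base axis. Payload 4.5 kg.
Tool frame: the origin (TCP) lies at the very end of the fingers, on their centre line; the grasp point (between the pads) lies manip.grasp_offset behind it (manip.grasp_offset is the distance from the TCP to the grasp point, in m); z points along the fingers, y is the line along which they close (so a half turn about z gives the same grasp; the last joint's range is limited). The gripper opens to 85 mm and grips with 20 to 120 N. Pads are 22 mm wide; open, the fingers measure 114 mm over their backs; the gripper's body (76 mm by 85 mm) begins 54 mm behind the grasp point. The pads swing forward as they close: fully open they stand 13 mm farther back than shut.
Start: joints at [-72.949, 39.483, -11.15, 89.685, 9.013, 51.709, -12.324], TCP at [0.163, 0.603, 0.231] pointing down, gripper open.
Joint ranges: [-172.22, 172.22], [-26.19, 119.32], [-84.43, 86.54], [7.71, 146.69], [-57.33, 237.33], [2.42, 119.75], [-152.13, 152.13]. Speed limits (degrees/s): [147.25, 147.25, 180, 180, 180, 180, 180].

## Interface

Orientations are given as a 3x3 rotation matrix whose columns are the frame's x, y, z axes.
In Python, from workcell import monitor, cams, job, manip gives the robot as it stands.
- The arm moves only by the tool jog_arm, never from a script. Its argument "rows" is text: rows parted by semicolons, each of 7 numbers parted by spaces: the shift along the tool's x, y, z in mm, then the turn, a rotation vector about the tool's x, y, z in units of 5 degrees (1.0 is 5 degrees), then the gripper command: -1 is fully open, 1 is shut, values between are in proportion. A call has 1 to 12 rows; each row shifts and turns the commanded pose from where the row before left it, along the tool's axes as they then stand; what a row does not reach is not made up. A row lasts 1/12 s, in which the tool goes at most 41.7 mm and 7.16 degrees, less where a joint would pass 70% of its speed; a pose out of reach is approached as far as the arm can. A call is refused whole if a number of a shift passes 41.7 or a number of a turn 1, either way. A call with a gripper value outside its range is refused whole. The fingers move at their own pace and stop on an object; "grip_force" is the grip in N (left out, the last holds). Time passes only in rows, so rows that do not move let the fingers close. It gives the time, the measured TCP pose, the force, the opening and the grip force at its end, in the units of the state.
- monitor.observe(): the state, without advancing time (a new reading comes with each control period).
- cams.get_image(name): name is "scene" or "side" or "wrist"; returns a dict with "image" (384x512x3 uint8, red, green, blue), "depth" (384x512 float32, m along the optical axis (not along the pixel's ray), 0 where there is no reading), "mtx" (3x3 intrinsics, pixels), "rvec" (rotation vector, rad) and "tvec" (3), from world to camera coordinates, as OpenCV has them; the wrist camera has in their place "T_tool_cam" (4x4, takes a point from camera to tool coordinates, whose origin is the TCP and whose axes are the flange's). Camera axes: x right, y down, z forward; pixel columns grow to the right and rows downward; lengths in m; the calibration is good to about 2 mm. The wrist camera is an equidistant fisheye: a pixel r from the principal point sees the ray r / f radians off the axis. A picture is of the moment at which its call begins: read the wrist's pose just before it.
- job.finish_job(): hands the job in; it is judged then, once.
The state is a dict: "time_s": time; "q": joint angles; "joint_vel": joint speeds; "tau": joint torques, N m; "position": TCP position; "eef_rot": TCP orientation; "ft_force": force on the tool from outside, world axes, zero at the start; "moment": the same for the moment, N m; "width": opening from 0.0 (shut) to 1.0 (fully open); "finger_force": force on a finger pad.
Only numpy, scipy, OpenCV 4.12 (cv2) and the standard library are available. Lean on these libraries where they do the work, as an engineer would, in place of code of your own. Each camera call takes 0.05 s, during which the arm holds its last target. There are 200 camera calls.

## Task

Open the battery hatch in the base of the desk lamp: with the fingertips press its ribbed front part firmly down once, so that the push-push latch lets go, then take the hand away and let the hatch pop up by itself. Do not push it down again; watch for a second or two that it stays open. The power box beside it has the same hatch: leave that one shut, and do not knock, move or lift the mug, the bottles or the note pad.

Things in the scene. Friction and masses are not known exactly. Their poses are not given: they have to be found in the camera images.
- lamp: Desk lamp; its base is a grey box 190 (x) x 140 (y) x 60 mm high, fixed to the desk. A thin post on the base, 68 mm along +x, leans to +x with a small aluminium reflector, reaching 200 mm along +x and 175 mm up. The black hatch fills the front part of the top. Origin: centre of the underside; -x is the front (towards the robot, give or take 25 degrees), z up.
- lamp_hatch (a joint): Lamp hatch, black plate 99 (x) x 64 (y) x 4 mm, top flush with the base when shut (60 mm high), hinged about y on its rear edge, 15 mm along +x of the lamp's origin. Rad: 0 latched shut; -0.09 pressed to its hard stop (ribs 6 mm lower); 0.75 open (front edge 130 mm high). Sprung open: the ribs press down at 1 to 3 N; released it follows the hand up in about 1 s; pressed to the stop again it latches.
- lamp_hatch_press (a point): Centre of the four small ribs on the lamp's hatch, the place to press: 29 mm behind the hatch's front edge, 71 mm in front of the hinge, on the plate's top face. Moves with the hatch; axes: x to the hinge, y along the ribs, z out of the plate.
- powerbox: Power box: the same grey box 190 x 140 x 60 mm with the same black hatch, fixed to the desk, but no lamp: two flat round sockets on the rear part of its top. Origin: centre of the underside; -x is the front.
- powerbox_hatch (a joint): Hatch of the power box, built as the lamp's; angle in rad, 0 shut. To be left shut.
- mug: White mug, 80 mm across, 100 mm high, with pens standing in it up to 160 mm; loose. Origin: centre of the underside.
- bottle: Clear water bottle, 62 mm across, 150 mm high; loose. Origin: centre of the underside.
- dropper: Small white bottle with a cap, 28 mm across, 65 mm high, standing between the two boxes; loose. Origin: centre of the underside.
- notepad: Yellow note pad, 75 x 75 x 14 mm, lying near the robot; loose. Origin: centre of the underside.

How it is judged:
By the outcome, as a careful person would: the job done as asked, in the order asked, and still so for the second after the job is handed in, with the robot touching nothing.
It also fails if it takes over 35 s, if anything falls off the work surface, if the arm or the gripper's body presses on something with over 40 N, if the wrist force passes 120 N, or if a joint passes its speed limit or range.

## Working session

There is one attempt and no reset: what is moved stays moved. The work goes in short steps, Python scripts to look and compute and a tool call to move; the robot and the scene stay as the last step left them, time stands still between calls to the robot, and variables do not carry over. Pictures are saved under pics/ and viewed, at most 10 in all, crops included, and the job is handed in when it is done.

Besides the shell and the picture viewer there is one more tool, called after "Request:" as name(argument=value, ...) on one line, values as JSON. jog_arm: Moves the arm, as the interface text tells. Its arguments: {"type":"object","properties":{"rows":{"type":"string"},"grip_force":{"type":"number"}},"required":["rows"]}

```bash
mkdir -p pics; cat > h.py <<'E'
import numpy as np,cv2
from workcell import monitor,cams,job,manip
def world(d):
    R,_=cv2.Rodrigues(np.array(d["rvec"],float)); t=np.array(d["tvec"],float).ravel(); K=np.array(d["mtx"])
    v,u=np.mgrid[0:384,0:512]; z=d["depth"]
    P=np.stack([(u-K[0,2])/K[0,0]*z,(v-K[1,2])/K[1,1]*z,z],-1)
    W=(P-t)@R; W[z<=0]=np.nan
    return W
E
python3 - <<'E'
from h import *
s=monitor.observe(); print({k:np.round(v,3) for k,v in s.items()}, manip.grasp_offset)
out=[]
for n in("scene","side"):
    d=cams.get_image(n); np.savez(n+".npz",**d); 
    cv2.imwrite(f"pics/{n}0.png",d["image"][:,:,::-1])
E
```

```text
{'time_s': np.float64(0.0), 'q': array([-72.95 ,  39.535, -11.145,  89.746,   9.012,  51.711, -12.322]), 'joint_vel': array([ 0.013, -0.002,  0.039,  0.076, -0.   , -0.116,  0.033]), 'tau': array([ 1.0000e-03, -5.3961e+01, -1.2660e+00, -1.5854e+01,  9.0000e-03,
        9.0000e-03, -0.0000e+00]), 'position': array([0.163, 0.603, 0.23 ]), 'eef_rot': array([[-0.965,  0.261, -0.   ],
       [ 0.261,  0.965, -0.002],
       [-0.   , -0.002, -1.   ]]), 'ft_force': array([ 0.326, -0.647,  0.153]), 'moment': array([ 0.004, -0.001,  0.01 ]), 'finger_force': np.float64(0.0), 'width': np.float64(0.999)} 0.0187
```

View pics/scene0.png

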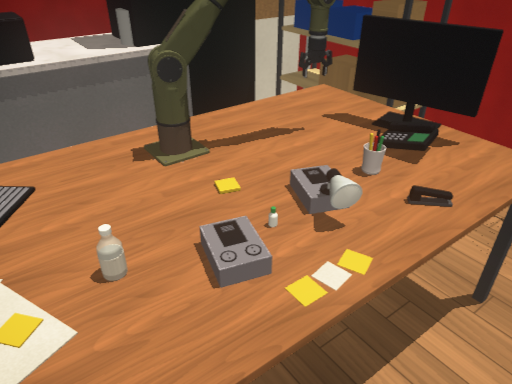

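View pics/side0.png

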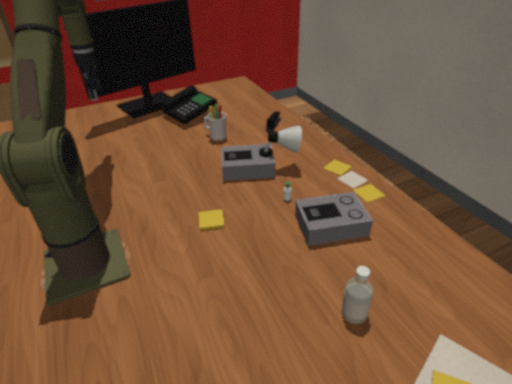

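Scene: the lamp box is at about (320,188) with its hatch at (316,176), the power box at (235,248) and the dropper at (273,217). Side: the lamp box is at (248,160) with its hatch at (238,155). Next I measure the lamp top and hatch.

```bash
python3 - <<'E'
from h import *
for n,roi,rp in(("scene",(285,160,370,215),(195,215,275,285)),("side",(215,135,305,185),(290,190,375,245))):
    d=dict(np.load(n+".npz")); W=world(d); im=d["image"]; 
    for nm,(a,b,c,e) in(("lamp",roi),("power",rp)):
        m=np.zeros((384,512),bool); m[b:e,a:c]=1
        hsv=cv2.cvtColor(im,cv2.COLOR_RGB2HSV)
        top=m&(abs(W[...,2]-.06)<.006)
        P=W[top]; r=cv2.minAreaRect(P[:,:2].astype(np.float32)*1000)
        print(n,nm,"top",top.sum(),np.round(np.median(P[:,2]),4),np.round(r[0]),np.round(r[1]),round(r[2],1))
        bl=(top&(hsv[...,2]<55)).astype(np.uint8)
        k,l,st,_=cv2.connectedComponentsWithStats(bl)
        i=1+st[1:,4].argmax(); Q=W[l==i]; r=cv2.minAreaRect(Q[:,:2].astype(np.float32)*1000)
        print("   black",st[i],np.round(np.median(Q[:,2]),4),np.round(r[0]),np.round(r[1]),round(r[2],1), np.round(cv2.boxPoints(r)).tolist(), np.round(Q.mean(0),3))
    c=im[roi[1]-10:roi[3]+10,roi[0]-10:roi[2]+10,::-1]
    cv2.imwrite(f"pics/c_{n}.png",cv2.resize(c,None,fx=5,fy=5,interpolation=cv2.INTER_CUBIC))
    for nm,mk in(("obst",W[...,2]>.02),):
        pass
E
```

```text
scene lamp top 865 0.0609 [668. 297.] [307. 272.] 69.9
   black [321 191   8   4  10] 0.0636 [672. 185.] [27.  4.] 7.7 [[658.0, 185.0], [659.0, 182.0], [686.0, 185.0], [685.0, 189.0]] [0.673 0.186 0.063]
scene power top 2505 0.0606 [ 695. -174.] [141. 196.] 75.0
   black [244 241   1   1   1] 0.0609 [ 715. -155.] [0. 0.] 0.0 [[715.0, -155.0], [715.0, -155.0], [715.0, -155.0], [715.0, -155.0]] [ 0.715 -0.155  0.061]
side lamp top 983 0.0595 [584. 162.] [306. 203.] 75.8
   black [225 151  26   9 164] 0.0597 [567. 243.] [59. 93.] 68.2 [[513.0, 233.0], [599.0, 199.0], [621.0, 253.0], [535.0, 288.0]] [0.57  0.241 0.06 ]
side power top 2033 0.0595 [ 694. -176.] [145. 191.] 74.7
   black [303 204  37  16 354] 0.0594 [ 658. -167.] [61. 98.] 75.6 [[603.0, -184.0], [698.0, -209.0], [713.0, -149.0], [619.0, -125.0]] [ 0.661 -0.169  0.059]
```

View pics/c_scene.png

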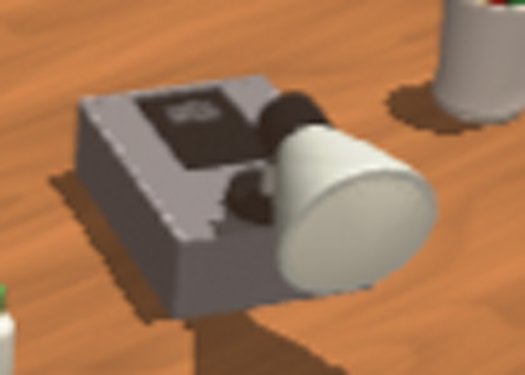

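The crop shows the lamp hatch with the ribs at crop (195,110), i.e. scene pixel (314,172), and the hinge side towards the post. I'll check the ribs against the hatch rectangle and refine the yaw from the box's top.

```bash
python3 - <<'E'
from h import *
for n,roi,th in(("scene",(285,160,370,215),0),("side",(215,135,305,185),0)):
    d=dict(np.load(n+".npz")); W=world(d); im=d["image"]
    g=im.max(-1).astype(int); a,b,c,e=roi
    m=np.zeros((384,512),bool); m[b:e,a:c]=1
    top=(m&(abs(W[...,2]-.06)<.004)).astype(np.uint8)
    k,l,st,_=cv2.connectedComponentsWithStats(top,connectivity=4); i=1+st[1:,4].argmax()
    P=W[l==i]; r=cv2.minAreaRect(P[:,:2].astype(np.float32)*1000)
    print(n,"top",st[i],np.round(r[0]),np.round(r[1]),round(r[2],1),np.round(cv2.boxPoints(r)).tolist())
    for t in(60,70,80):
        bl=((l==i)&(g<t)).astype(np.uint8); k,l2,s2,_=cv2.connectedComponentsWithStats(bl)
        j=1+s2[1:,4].argmax(); Q=W[l2==j]; r=cv2.minAreaRect(Q[:,:2].astype(np.float32)*1000); print(t,s2[j],np.round(r[0]),np.round(r[1]),round(r[2],1))
    if n=="scene":
        print("ribs",np.round(W[170:175,314],3).tolist()); print(g[165:190:2,300:335:2])
    # obstacles higher than 20mm, near
    X=W.reshape(-1,3); q=X[(X[:,2]>.02)&(X[:,2]<.3)&(X[:,0]>.3)&(X[:,0]<1)&(abs(X[:,1])<.6)]
    G=np.zeros((100,100),np.uint8); ii=((q[:,0]-.1)*100).astype(int); jj=((q[:,1]+.6)/1.2*100).astype(int); G[ii.clip(0,99),jj.clip(0,99)]=1
    k,l,st,_=cv2.connectedComponentsWithStats(G)
    L=l[ii.clip(0,99),jj.clip(0,99)]
    for j in range(1,k):
        if (L==j).sum()>15: p=q[L==j]; print(" obj",(L==j).sum(),np.round(p.min(0),3),np.round(p.max(0),3))
E
```

```text
scene top [291 165  40  35 816] [603. 234.] [142. 194.] 68.9 [[487.0, 203.0], [668.0, 133.0], [719.0, 265.0], [538.0, 335.0]]
60 [307 170  22  13 133] [581. 240.] [67. 73.] 79.2
70 [303 168  26  16 205] [573. 245.] [65. 98.] 67.6
80 [303 168  26  16 226] [571. 244.] [67. 98.] 71.2
ribs [[0.539, 0.269, 0.059], [0.551, 0.257, 0.064], [0.554, 0.254, 0.062], [0.56, 0.248, 0.063], [0.563, 0.246, 0.061]]
[[190 186 180 178 179 188 186 181 179 177 172 168 161 158 173 183 186 186]
 [177 177 177 179 166 160 152 135 119 101 153 154 152 154 155 181 192 194]
 [153 110  96  80  74  63  62  59  59  60 100 154 154 155 154 109  70  65]
 [155 118  60  60  79  98 109  94 101  75  60 100 154 144  66  56  57  58]
 [154 152  78  60  71 115 104 102  99  78  59  59 121 105  53  55  57  58]
 [155 155 151  65  59  62  60  59  60  58  59  58  63  61  52  54  56  90]
 [154 154 154 128  60  59  59  59  58  58  59  59  58  56  50  54 114 184]
 [154 154 154 154 120  59  59  59  59  58  58  58  59  58  52  70 150 182]
 [154 154 154 154 151  77  58  58  58  58  58  59  58  60  64  88 144 172]
 [125 163 155 154 154 1
[... 481 characters left out ...]
 0.066]
 obj 113 [ 0.631 -0.011  0.02 ] [0.66  0.016 0.067]
 obj 406 [0.8   0.444 0.02 ] [0.907 0.556 0.06 ]
side top [222 144  54  24 922] [602. 230.] [147. 189.] 68.6 [[487.0, 197.0], [663.0, 128.0], [717.0, 264.0], [541.0, 333.0]]
60 [225 151  26   9 179] [567. 243.] [59. 93.] 68.8
70 [225 151  27   9 208] [569. 244.] [64. 95.] 68.3
80 [225 150  27  11 233] [569. 243.] [66. 95.] 68.0
 obj 2113 [0.487 0.118 0.02 ] [0.781 0.327 0.16 ]
 obj 1200 [ 0.529 -0.493  0.02 ] [ 0.59  -0.434  0.152]
 obj 519 [0.552 0.47  0.02 ] [0.632 0.571 0.158]
 obj 2695 [ 0.583 -0.268  0.02 ] [ 0.802 -0.086  0.064]
 obj 89 [ 0.627 -0.013  0.02 ] [0.649 0.007 0.066]
 obj 139 [0.795 0.439 0.021] [0.905 0.544 0.057]
```

Both views agree: lamp at (0.6025, 0.232), yaw −21°, hatch 98 × 65 mm. That puts the press point at about (0.550, 0.252, 0.060). The ribs seen in the scene view read (0.551, 0.257), which fits. Moving there with the fingers shut.

Request:
jog_arm(rows="-15 -8 0 0 0 0 1;-32 -17 0 0 0 0 1;-32 -17 0 0 0 0 1;-32 -17 0 0 0 0 1;-32 -17 0 0 0 0 1;-32 -17 0 0 0 0 1;-32 -17 0 0 0 0 1;-32 -17 0 0 0 0 1;-32 -17 0 0 0 0 1;-32 -17 0 0 0 0 1;-32 -17 0 0 0 0 1;-32 -17 0 0 0 0 1", grip_force=20)

```text
time_s: 1.1
position: [0.4673, 0.3178, 0.231]
eef_rot: [[-0.965, 0.261, -0.001], [0.261, 0.965, -0.0], [0.001, -0.001, -1.0]]
ft_force: [0.6, 0.7, -0.1]
width: -0.002
finger_force: 0.0
```

Request:
jog_arm(rows="-25 -11 10 0 0 0 1;-25 -11 25 0 0 0 1;-25 -11 25 0 0 0 1;-22 -9 25 0 0 0 1;0 0 20 0 0 0.6 1;0 0 6 0 0 0.6 1;0 0 0 0 0 0 1;0 0 0 0 0 0 1")

```text
time_s: 1.77
position: [0.5487, 0.2537, 0.1198]
eef_rot: [[-0.933, 0.359, -0.001], [0.359, 0.933, -0.0], [0.001, -0.001, -1.0]]
ft_force: [-0.5, -0.4, -1.2]
width: -0.0
finger_force: 0.0
```

```bash
python3 - <<'E'
from h import *
s=monitor.observe(); p=np.array(s["position"]); R=np.array(s["eef_rot"])
d=cams.get_image("wrist"); T=np.array(d["T_tool_cam"]); K=np.array(d["mtx"])
print(np.round(p,4),np.round(R,3).tolist(),np.round(T,3).tolist(),np.round(s["ft_force"],2))
im=d["image"][:,:,::-1].copy()
def proj(X):
    c=np.linalg.inv(T)@np.r_[R.T@(np.array(X)-p),1]; r=np.hypot(c[0],c[1]); th=np.arctan2(r,c[2])
    return K[0,0]*th*c[0]/r+K[0,2],K[1,1]*th*c[1]/r+K[1,2]
o=np.array([.6025,.232]);y=np.deg2rad(-21.2);a=np.array([np.cos(y),np.sin(y)]);b=np.array([-a[1],a[0]])
for lx,ly in((-56,0),(-84,32),(-84,-32),(15,32),(15,-32),(-95,70),(-95,-70)):
    u=proj(np.r_[o+a*lx/1000+b*ly/1000,.06]); print(lx,ly,np.round(u)); cv2.circle(im,tuple(int(round(v)) for v in u),2,(0,255,0),-1)
cv2.imwrite("pics/w1.png",im)
s2=cams.get_image("side"); cv2.imwrite("pics/s1.png",cv2.resize(s2["image"][100:210,170:330,::-1],None,fx=4,fy=4,interpolation=cv2.INTER_CUBIC))
E
```

```text
[0.5487 0.2537 0.1198] [[-0.933, 0.359, -0.001], [0.359, 0.933, -0.0], [0.001, -0.001, -1.0]] [[-0.001, -0.958, -0.287, 0.072], [1.0, -0.001, 0.001, 0.001], [-0.001, -0.287, 0.958, -0.142], [0.0, 0.0, 0.0, 1.0]] [-0.52 -0.45 -1.16]
-56 0 [254. 210.]
-84 32 [300. 173.]
-84 -32 [209. 173.]
15 32 [293. 291.]
15 -32 [215. 291.]
-95 70 [352. 158.]
-95 -70 [156. 158.]
```

View pics/w1.png

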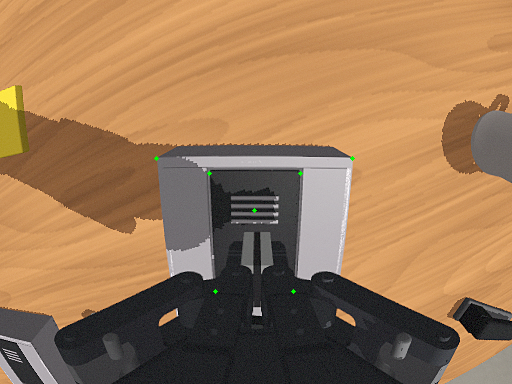

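View pics/s1.png

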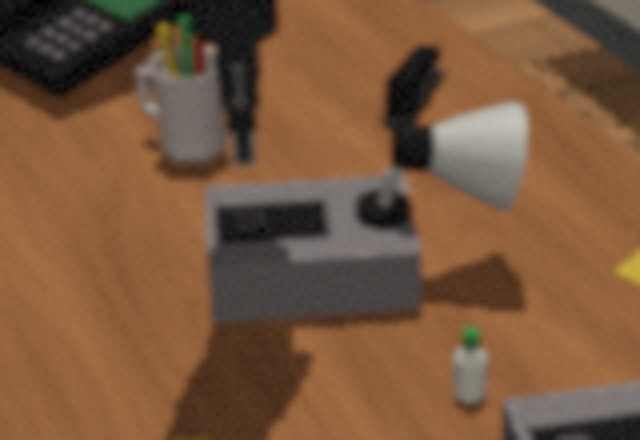

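The wrist view confirms the position: the predicted hatch corners fall on the real ones, and the press point (254,210) is on the middle of the ribs. The side view shows the fingertips above the front of the hatch, clear of the post. Descending to just above it.

Request:
jog_arm(rows="-1 1 15 0 0 0 1;0 0 20 0 0 0 1;0 0 15 0 0 0 1;0 0 5 0 0 0 1;0 0 0 0 0 0 1")

```text
time_s: 2.28
position: [0.5499, 0.2543, 0.065]
eef_rot: [[-0.933, 0.359, -0.001], [0.359, 0.933, -0.0], [0.001, -0.001, -1.0]]
ft_force: [0.4, -0.5, -0.3]
width: -0.004
finger_force: 0.0
```

Request:
jog_arm(rows="0 0 2 0 0 0 1;0 0 2 0 0 0 1;0 0 2 0 0 0 1;0 0 2 0 0 0 1;0 0 1 0 0 0 1;0 0 0 0 0 0 1")

```text
time_s: 2.78
position: [0.5511, 0.2546, 0.0567]
eef_rot: [[-0.933, 0.36, 0.001], [0.36, 0.933, 0.001], [-0.001, 0.001, -1.0]]
ft_force: [0.3, 0.2, 2.2]
width: -0.005
finger_force: 0.8
```

Request:
jog_arm(rows="0 0 1.5 0 0 0 1;0 0 1.5 0 0 0 1;0 0 1 0 0 0 1;0 0 0 0 0 0 1")

```text
time_s: 3.12
position: [0.5512, 0.2546, 0.0536]
eef_rot: [[-0.933, 0.36, 0.002], [0.36, 0.933, 0.001], [-0.001, 0.001, -1.0]]
ft_force: [-1.5, 0.0, 12.5]
width: 0.003
finger_force: 5.7
```

The force is 12.5 N at z = 0.0536, so the hatch is on its stop. I'll press a touch firmer, then withdraw up and to the front.

Request:
jog_arm(rows="0 0 1 0 0 0 1;0 0 0 0 0 0 1;0 0 -10 0 0 0 1;0 0 -25 0 0 0 1;5 0 -38 0 0 0 1;10 0 -38 0 0 0 1;15 0 -35 0 0 0 1;15 0 -25 0 0 0 1;10 0 -10 0 0 0 1;0 0 0 0 0 0 1")

```text
time_s: 3.95
position: [0.4977, 0.2761, 0.2346]
eef_rot: [[-0.934, 0.357, 0.002], [0.357, 0.934, 0.003], [-0.001, 0.003, -1.0]]
ft_force: [-0.2, -0.1, -0.1]
width: 0.004
finger_force: 0.0
```

Request:
jog_arm(rows="0 0 0 0 0 0 1;0 0 0 0 0 0 1;0 0 0 0 0 0 1;0 0 0 0 0 0 1;0 0 0 0 0 0 1;0 0 0 0 0 0 1;0 0 0 0 0 0 1;0 0 0 0 0 0 1;0 0 0 0 0 0 1;0 0 0 0 0 0 1;0 0 0 0 0 0 1;0 0 0 0 0 0 1")

```text
time_s: 4.95
position: [0.4991, 0.274, 0.2324]
eef_rot: [[-0.933, 0.36, 0.0], [0.36, 0.933, 0.0], [-0.0, 0.0, -1.0]]
ft_force: [-0.5, 1.2, 0.7]
width: 0.0
finger_force: 0.0
```

Request:
jog_arm(rows="0 0 0 0 0 0 1;0 0 0 0 0 0 1;0 0 0 0 0 0 1;0 0 0 0 0 0 1;0 0 0 0 0 0 1;0 0 0 0 0 0 1;0 0 0 0 0 0 1;0 0 0 0 0 0 1;0 0 0 0 0 0 1;0 0 0 0 0 0 1;0 0 0 0 0 0 1;0 0 0 0 0 0 1")

```text
time_s: 5.95
position: [0.4991, 0.274, 0.2323]
eef_rot: [[-0.933, 0.36, -0.0], [0.36, 0.933, 0.0], [0.0, 0.0, -1.0]]
ft_force: [-1.3, 0.4, -0.3]
width: 0.003
finger_force: 0.0
```

```bash
python3 - <<'E'
from h import *
s2=cams.get_image("side"); cv2.imwrite("pics/s2.png",cv2.resize(s2["image"][70:250,170:380,::-1],None,fx=3,fy=3,interpolation=cv2.INTER_CUBIC))
W=world(s2);m=(abs(W[...,0]-.56)<.05)&(abs(W[...,1]-.248)<.04)&(W[...,2]<.16); print(np.round(np.nanpercentile(W[m][:,2],[5,50,95]),3))
print(monitor.observe()["position"],monitor.observe()["ft_force"])
E
```

```text
[0.028 0.088 0.124]
[0.49908708 0.27402184 0.23229751] [0.61924414 0.1855132  0.19027298]
```

View pics/s2.png

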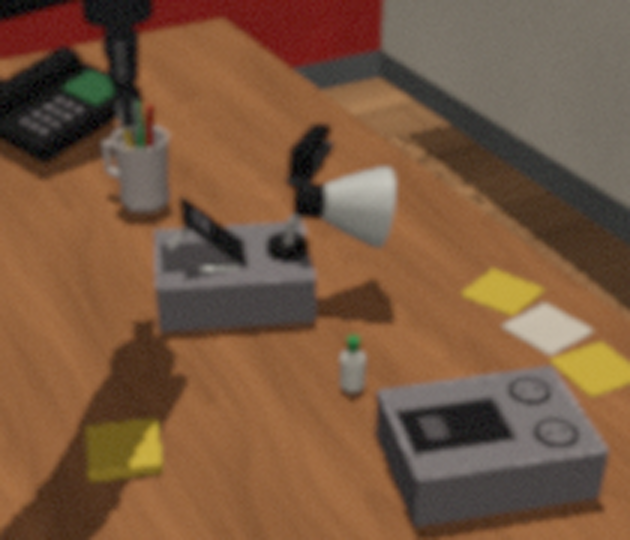

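The hatch stands open at crop (213,233), with its front edge about 125–130 mm up, 2 s after release. The power box hatch is still shut, the loose items haven't moved, and the hand is clear.

```bash
python3 -c "
from workcell import job
print(job.finish_job())"
```

```text
the job is handed in; nothing more can be done
None
```

The lamp's battery hatch popped open after a single press and was still open 2 s later when I handed the job in; the power box hatch stayed shut and no loose item was moved.

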